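Unstack the spice containers into their own trays

TASK

Service is over: put the four spice containers away, each standing upright and flat on the floor of its own wooden tray - the square tin in the square tray, the round pot in the large round tray, the oblong tin in the oblong tray and the glass salt cellar, which someone left in the oblong tray, in the small round tray. The other three are stacked on the yellow plate; never tip a container over. Leave the plate and the red colander where they are.

Things in the scene. Friction and masses are not known exactly. Their poses are not given: they have to be found in the camera images.
- square_tin: Square lidded steel spice tin, 64 x 64 mm, 46 mm high, about 0.2 kg, flat top. At the start the lowest of the stack of three, standing on the yellow plate. Origin: centre of its underside; x and y along its sides, z up. Belongs in the square tray.
- round_pot: Round lidded terracotta spice pot, 58 mm in diameter, 46 mm high, about 0.16 kg, straight-sided with a flat top. At the start it stands on the square tin, in the middle of the stack. Origin: centre of its underside, z up. Belongs in the large round tray.
- oblong_tin: Oblong lidded aluminium spice tin, 48 mm long (x) by 26 mm wide (y), 44 mm high, about 0.09 kg, flat top. At the start on top of the stack, on the round pot. Origin: centre of its underside, z up. Belongs in the oblong tray, its length along the tray's length (it does not fit across).
- salt_cellar: Round glass salt cellar with a closed steel lid, 38 mm in diameter, 54 mm high, about 0.12 kg, straight-sided. At the start it stands in the oblong tray. Origin: centre of its underside, z up. Belongs in the small round tray.
- square_tray: Square tray, 94 x 94 mm outside, 84 x 84 mm inside, sides along its x and y. Fixed wooden tray; flat floor 5 mm thick, rim 5 mm thick and 12 mm high above the counter. Origin: centre of its underside, on the counter; z up.
- large_round_tray: Large round tray, 88 mm outside diameter, 78 mm inside. Fixed wooden tray; flat floor 5 mm thick, rim 5 mm thick and 12 mm high above the counter. Origin: centre of its underside, on the counter; z up.
- oblong_tray: Oblong tray, 78 mm (x) by 56 mm (y) outside, 68 by 46 mm inside. At the start the salt cellar stands in it. Fixed wooden tray; flat floor 5 mm thick, rim 5 mm thick and 12 mm high above the counter. Origin: centre of its underside, on the counter; z up.
- small_round_tray: Small round tray, 66 mm outside diameter, 56 mm inside. Fixed wooden tray; flat floor 5 mm thick, rim 5 mm thick and 12 mm high above the counter. Origin: centre of its underside, on the counter; z up.
- plate: Loose yellow melamine plate under the stack, 160 mm across its rim, 14 mm high, inner floor 5 mm above the counter and about 104 mm across, rim sloping outward. Origin: centre of its underside, z up. To be left where it is.
- colander: Loose red plastic colander, 196 mm across the rim (250 mm over its two handles), 85 mm high, standing to the right of the work (y below -0.4). Origin: centre of its underside, z up. To be left where it is. The other kitchenware (a scraper, a rolling pin, a spice turntable up to 180 mm high) lies beyond y = 0.37 or beyond x = 0.75, and has no part in the job.
Not all that is in view belongs to the job. Leave any green look-alike of the salt_cellar alone. Leave any black look-alike of the oblong_tray alone.

How it is judged:
At the end, for the whole second after the job is handed in: Each of the four containers stands in its own tray: its centre within 16 mm of the tray's centre, its underside on the tray's floor (2 to 7.2 mm above the tray's underside, the floor being at 5 mm), tilted less than 0.06 rad, at rest (horizontal distance between square_tin and square_tray below 0.016 m and z of square_tin in the frame of square_tray between 0.002 and 0.0072 m and angle between each of square_tin, round_pot, oblong_tin, salt_cellar's own z axis and vertical below 0.06 rad and linear speed of each of square_tin, round_pot, oblong_tin, salt_cellar below 0.02 m/s and angular speed of each of square_tin, round_pot, oblong_tin, salt_cellar below 0.2 rad/s and horizontal distance between round_pot and large_round_tray below 0.016 m and z of round_pot in the frame of large_round_tray between 0.002 and 0.0072 m and horizontal distance between oblong_tin and oblong_tray below 0.016 m and z of oblong_tin in the frame of oblong_tray between 0.002 and 0.0072 m and horizontal distance between salt_cellar and small_round_tray below 0.016 m and z of salt_cellar in the frame of small_round_tray between 0.002 and 0.0072 m); the robot touches nothing.
It fails at once if a container is tipped over (tilted more than 0.6 rad) (angle between any of square_tin, round_pot, oblong_tin, salt_cellar's own z axis and vertical above 0.6 rad).
It fails at once if the plate is moved more than 30 mm (distance of plate from where it was at the start of the episode above 0.03 m).
It fails at once if the colander is moved more than 30 mm (distance of colander from where it was at the start of the episode above 0.03 m).
It also fails if it takes over 118 s, if anything falls off the work surface, if the arm or the gripper's body presses on something with over 40 N, if the wrist force passes 120 N, or if a joint passes its speed limit or range.

ROBOT

A 6-joint arm with a two-finger parallel gripper is mounted at the origin on the work surface. World frame = base frame: x ahead of the robot, y to its left, z up, the work surface at z = 0. Lengths are in m, angles in rad, forces in N, time in s.
With the tool pointing down it reaches from about 0.35 to 0.975 m from the base axis. Payload 4.9 kg.
Tool frame: the origin (TCP) lies at the very end of the fingers, on their centre line; the grasp point (between the pads) lies 19 mm behind it; x points along the fingers, z is the direction in which the jaws open and shut, and the axes are right-handed (so a half turn about x gives the same grasp; the last joint's range is limited). The gripper opens to 85 mm and grips with 20 to 120 N. Pads are 22 mm wide; open, the fingers measure 114 mm over their backs; the gripper's body (76 mm by 85 mm) begins 54 mm behind the grasp point. The pads swing forward as they close: fully open they stand 13 mm farther back than shut.
Start: joints at [1.055, 0.053, 1.613, -0, 1.476, -0.119], TCP at [0.242, 0.576, 0.231] pointing down, gripper open.
Joint ranges: [-3.01, 3.01], [-1.01, 2.22], [0.06, 2.58], [-1.02, 4.17], [0.09, 2.62], [-3.14, 3.14]. Speed limits (rad/s): [2.57, 2.57, 3.14, 3.14, 3.14, 3.14].

INTERFACE

Orientations are given as a unit quaternion [w, x, y, z].
In Python, from plant import manip, vision, job gives the robot as it stands.
- The arm moves only by the tool servo_tool, never from a script. Its arguments are lists of equal length, an entry for each row: "twist": the turn, a rotation vector about the world's x, y, z in rad, a list of three; "xyz": the shift along the world's x, y, z in cm, a list of three; "fingers": the opening, from 0 (shut) to 1 (fully open). In form: {"twist": [[wx, wy, wz], ...], "xyz": [[x, y, z], ...], "fingers": [fingers, ...]}. A call has 1 to 8 rows; each row shifts and turns the commanded pose from where the row before left it; what a row does not reach is not made up. A row lasts 1/8 s, in which the tool goes at most 62.5 mm and 10.7 degrees, less where a joint would pass 70% of its speed; a pose out of reach is approached as far as the arm can. A call with a gripper value outside its range is refused whole. The fingers move at their own pace and stop on an object; the grip force is fixed at half the most. Time passes only in rows, so rows that do not move let the fingers close. It gives the time, the measured TCP pose, the force and the opening at its end, in the units of the state.
- manip.state(): the state, without advancing time (a new reading comes with each control period).
- vision.grab_frame(name): name is "side" or "top" or "wrist"; returns the picture (384x512x3 uint8, red, green, blue); there is no depth.
- vision.get_calibration(name): a dict with "camera_matrix" (3x3 intrinsics, pixels), "k1" (the pictures are not rectified: a ray, as slopes to the right and down, at radius r is drawn at 1 + k1 r^2 times it, then the intrinsics apply), "origin" and "orientation" of the camera in the world; the wrist camera has in their place "mount" (4x4, takes a point from camera to tool coordinates, whose origin is the TCP and whose axes are the tool frame's). Camera axes: x right, y up, looking along -z (the intrinsics and any distortion apply to the point x, -y, -z); pixel columns grow to the right and rows downward; lengths in m; the calibration is good to about 2 mm. A picture is of the moment at which its call begins: read the wrist's pose just before it. get_calibration takes no time and is no camera call.
- job.job_done(): hands the job in, once; it reports no verdict.
Trained networks look in the newest picture that a camera, given by its name, has taken for a name from the list of things; names that differ only in an ending like _2 or _b are one class to them, and where a whole thing is asked for, a point or a joint stands for the part that bears it (a point fixed in the world has none). Each returns a list of dicts, best first, with "score" (0 to 1); they miss things now and then, are a little off and sometimes report something else, mostly with a low value. They report only what shows in the picture. A call takes as long as a camera call. They do not tell look-alikes from the thing itself.
- vision.spot_in(camera, label): "extent" ([centre column, centre row, width, height] in pixels, round what is visible of it).
The state is a dict: "time": time; "joint_pos": joint angles; "joint_vel": joint speeds; "joint_efforts": joint torques, N m; "tool_pos": TCP position; "tool_rot": TCP orientation; "contact_force": force on the tool from outside, world axes, zero at the start; "ft_torque": the same for the moment, N m; "gripper_width": opening from 0.0 (shut) to 1.0 (fully open).
Only numpy, scipy, OpenCV 4.12 (cv2) and the standard library are available. Lean on these libraries where they do the work, as an engineer would, in place of code of your own. Each camera call takes 0.05 s, during which the arm holds its last target.

## Working session

There is one attempt and no reset: what is moved stays moved. The work goes in short steps, Python scripts to look and compute and a tool call to move; the robot and the scene stay as the last step left them, time stands still between calls to the robot, and variables do not carry over. Pictures are saved under pics/ and viewed, and the job is handed in when it is done.

Besides the shell and the picture viewer there is one more tool, called in YAML: its name, and indented under it one key for each argument. servo_tool: Moves the arm, as the interface text tells. Its arguments: {"type":"object","properties":{"twist":{"type":"array","items":{"type":"array","items":{"type":"number"}}},"xyz":{"type":"array","items":{"type":"array","items":{"type":"number"}}},"fingers":{"type":"array","items":{"type":"number"}}},"required":["twist","xyz","fingers"]}

```bash
ls; mkdir -p pics; cat > h.py <<'E'
import numpy as np, cv2, json
from plant import manip, vision, job
from scipy.spatial.transform import Rotation as R
def rot(q): return R.from_quat([q[1],q[2],q[3],q[0]]).as_matrix()
def campose(name, st=None):
    c=vision.get_calibration(name); K=np.array(c['camera_matrix'])
    if 'mount' in c:
        st=st or manip.state(); T=np.eye(4);T[:3,:3]=rot(st['tool_rot']);T[:3,3]=st['tool_pos']
        M=T@np.array(c['mount']); return K,c['k1'],M[:3,3],M[:3,:3]
    o=np.array(c['orientation']); 
    Rm=rot(o) if o.size==4 else o
    return K,c['k1'],np.array(c['origin']),Rm
def ray(cp,u,v):
    K,k1,o,Rm=cp
    d=np.array([(u-K[0,2])/K[0,0],(v-K[1,2])/K[1,1]]); x=d.copy()
    for _ in range(50): x=d/(1+k1*(x@x))
    return o,Rm@np.array([x[0],-x[1],-1.])
def atz(cp,u,v,z):
    o,d=ray(cp,u,v); return o+d*(z-o[2])/d[2]
def proj(cp,p):
    K,k1,o,Rm=cp; c=Rm.T@(np.asarray(p,float)-o); x=np.array([c[0],-c[1]])/-c[2]
    x=x*(1+k1*(x@x)); return np.array([K[0,0]*x[0]+K[0,2],K[1,1]*x[1]+K[1,2]])
def save(name,fn,crop=None,s=1):
    f=vision.grab_frame(name); g=f[:,:,::-1]
    if crop: g=g[crop[1]:crop[3],crop[0]:crop[2]]
    g=cv2.resize(np.ascontiguousarray(g),None,fx=s,fy=s,interpolation=cv2.INTER_CUBIC); cv2.imwrite('pics/'+fn,g); return f
E
python3 - <<'E'
from h import *
for n in ['side','top']:
    f=save(n,n+'0.png',s=1.5); np.save(n+'0.npy',f)
    print(n,vision.get_calibration(n))
    for l in ['square_tin','round_pot','oblong_tin','salt_cellar','square_tray','large_round_tray','oblong_tray','small_round_tray','plate','colander']:
        print(l,[(np.round(d['extent']).tolist(),round(d['score'],2)) for d in vision.spot_in(n,l)])
print(vision.get_calibration('wrist'),manip.state())
E
```

```text
pics
side {'camera_matrix': array([[445.25832673,   0.        , 249.61985214],
       [  0.        , 445.25832673, 193.10952889],
       [  0.        ,   0.        ,   1.        ]]), 'k1': 0.037091914328656835, 'origin': array([-0.17945656, -0.99820957,  0.79432858]), 'orientation': array([ 0.8160673 ,  0.47241722, -0.15651979, -0.29386679])}
square_tin [([238.0, 183.0, 22.0, 19.0], 0.7), ([388.0, 252.0, 81.0, 65.0], 0.51)]
round_pot [([235.0, 169.0, 15.0, 16.0], 0.57)]
oblong_tin [([233.0, 158.0, 15.0, 18.0], 0.6)]
salt_cellar [([180.0, 184.0, 20.0, 11.0], 0.57), ([234.0, 230.0, 16.0, 19.0], 0.48)]
square_tray [([276.0, 264.0, 34.0, 30.0], 0.85)]
large_round_tray [([286.0, 219.0, 28.0, 17.0], 0.88)]
oblong_tray [([183.0, 213.0, 25.0, 16.0], 0.85), ([214.0, 223.0, 28.0, 9.0], 0.49)]
small_round_tray [([181.0, 186.0, 20.0, 11.0], 0.61)]
plate [([238.0, 186.0, 38.0, 20.0], 0.92), ([287.0, 217.0, 28.0, 19.0], 0.47)]
colander [([388.0, 252.0, 78.0, 68.0], 0.98)]
top {'camera_matrix': array([[392.20324633,   0.        , 247.65670567],
       [  0.        , 392.20324633, 193.52970143],
   
[... 1265 characters left out ...]
     1.00000000e+00]])} {'time': 1.1, 'joint_pos': array([ 1.05499949e+00,  5.26967567e-02,  1.61288479e+00,  1.51233663e-05,
        1.47598450e+00, -1.19000522e-01]), 'joint_vel': array([ 0.00031198, -0.00173443, -0.00029344, -0.00214834,  0.00081151,
        0.00068523]), 'joint_efforts': array([-9.12738942e-04, -3.93712127e+01, -3.70455229e+01, -1.30538483e-04,
        6.32149495e-04, -2.52158247e-05]), 'tool_pos': array([0.24153329, 0.57643506, 0.23131468]), 'tool_rot': array([ 0.58874764, -0.39163278,  0.58873565,  0.39165077]), 'contact_force': array([0.65687413, 0.14766508, 0.44010936]), 'ft_torque': array([-0.04133205,  0.03638227,  0.03117838]), 'gripper_width': 0.9989803338356321}
```

View pics/side0.png

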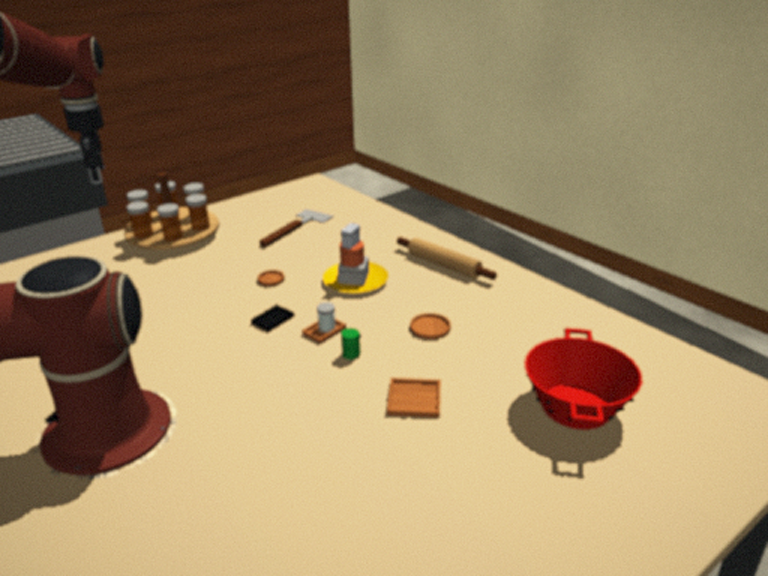

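View pics/top0.png

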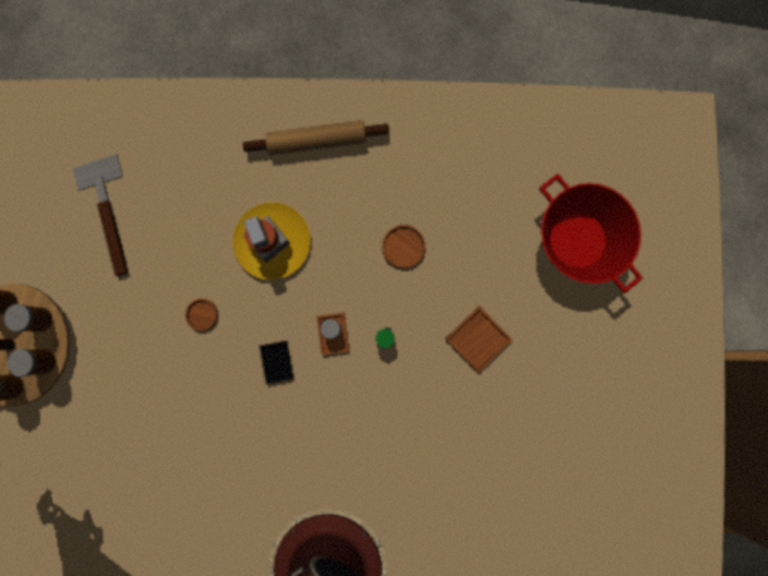

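```bash
python3 - <<'E'
import numpy as np,cv2
t=np.load('top0.npy')[:,:,::-1];cv2.imwrite('pics/topcrop.png',cv2.resize(np.ascontiguousarray(t[120:260,110:350]),None,fx=3.3,fy=3.3,interpolation=2))
t=np.load('side0.npy')[:,:,::-1];cv2.imwrite('pics/sidecrop.png',cv2.resize(np.ascontiguousarray(t[140:290,150:320]),None,fx=4,fy=4,interpolation=2))
E
```

```text
(no output)
```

View pics/topcrop.png

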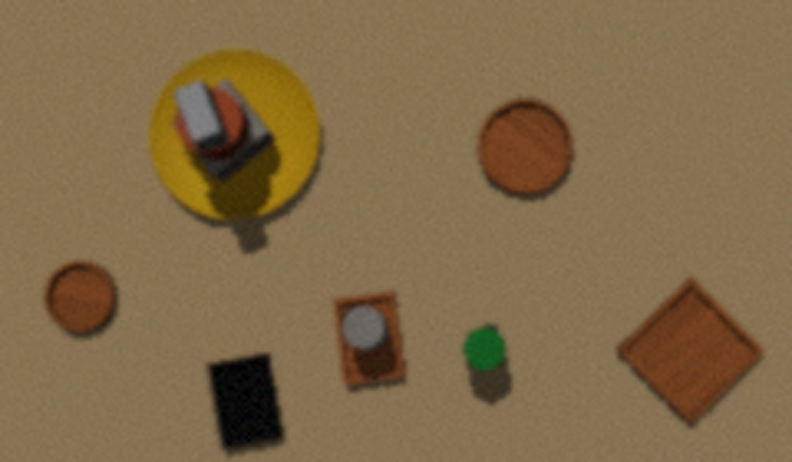

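View pics/sidecrop.png

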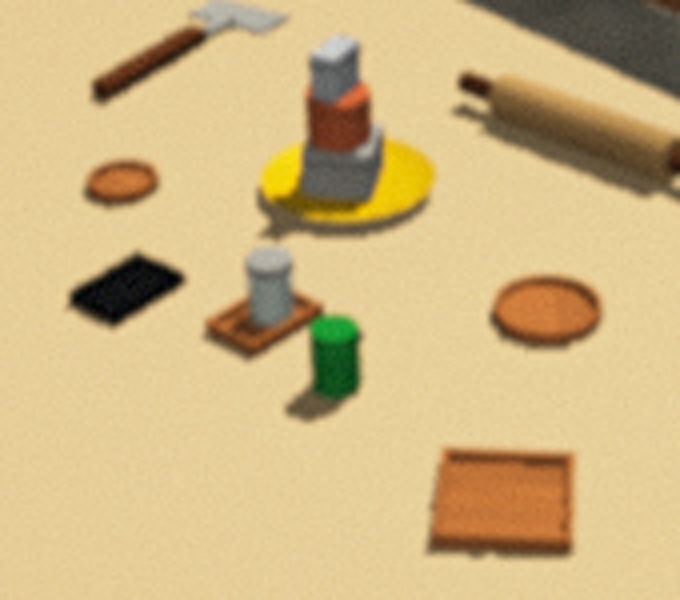

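The top picture (1.5x) shows four wooden trays: small round (135,210), oblong (222,223) holding the steel-lidded glass cellar (220,219), large round (270,164) and square (319,227). The look-alikes are the green cellar (257,225) and the black oblong tray (184,242). The stack is at (177,158) on the yellow plate. I choose the grey-lidded cellar and the brown oblong tray.

```bash
cat > rect.py <<'E'
from h import *
def rectify(f,cp,z,x0,x1,y0,y1,s=2000):
    # rows: x decreasing ; cols: y decreasing
    H=int((x1-x0)*s);W=int((y1-y0)*s)
    K,k1,o,Rm=cp
    X,Y=np.meshgrid(0,0)
    jj,ii=np.meshgrid(np.arange(W),np.arange(H))
    P=np.stack([x1-ii/s,y1-jj/s,np.full(ii.shape,z)],-1)
    c=(P-o)@Rm; x=c[...,0]/-c[...,2]; y=-c[...,1]/-c[...,2]; k=1+k1*(x*x+y*y)
    return cv2.remap(f,(K[0,0]*x*k+K[0,2]).astype(np.float32),(K[1,1]*y*k+K[1,2]).astype(np.float32),cv2.INTER_CUBIC)
E
python3 - <<'E'
from rect import *
f=np.load('top0.npy'); cp=campose('top')
z=0.012; x0,x1,y0,y1=.25,.75,-.3,.4
g=rectify(f,cp,z,x0,x1,y0,y1,1000)
cv2.imwrite('pics/rect.png',g[:,:,::-1])
hsv=cv2.cvtColor(g,cv2.COLOR_RGB2HSV)
a=g.astype(int)
m=((a[...,0]-a[...,2]>55)&(a[...,0]-a[...,1]>35)).astype(np.uint8)
m=cv2.morphologyEx(m,cv2.MORPH_OPEN,np.ones((3,3)))
cv2.imwrite('pics/mask.png',m*255)
cs,_=cv2.findContours(m,cv2.RETR_EXTERNAL,2)
for c in cs:
    if cv2.contourArea(c)<300: continue
    r=cv2.minAreaRect(c); (cx,cy),_=cv2.minEnclosingCircle(c)
    print(x1-r[0][1]/1000,y1-r[0][0]/1000,np.round(r[1],1),round(r[2],1),'circ',round(x1-cy/1000,4),round(y1-cx/1000,4),_)
E
```

```text
0.4415610046386719 0.020406829833984397 [45.4 18.3] 66.3 circ 0.4435 0.016 22.896604537963867
0.46381082153320313 0.0016351318359374978 [77.8 55.6] 80.5 circ 0.464 0.0015 45.620819091796875
0.49210003662109375 0.2646999969482422 [54.1 63.1] 26.6 circ 0.4939 0.2681 31.726058959960938
0.461297607421875 -0.2888934326171875 [92.4 94.6] 43.7 circ 0.461 -0.2885 63.0496826171875
0.6193959350585938 0.07481445312500001 [32.9 74.3] 2.7 circ 0.6191 0.0793 38.30908203125
0.6225083923339844 0.181619140625 [94.8 32.4] 80.0 circ 0.6235 0.176 47.90886688232422
0.638 -0.13549999999999995 [76. 85.] 90.0 circ 0.6426 -0.135 43.54024124145508
0.6647332763671875 0.08531375122070317 [24.1 51. ] 81.6 circ 0.6655 0.0855 27.540977478027344
0.6686901550292969 0.13720819091796876 [57.8 19.8] 66.4 circ 0.6655 0.1445 28.887813568115234
```

View pics/mask.png

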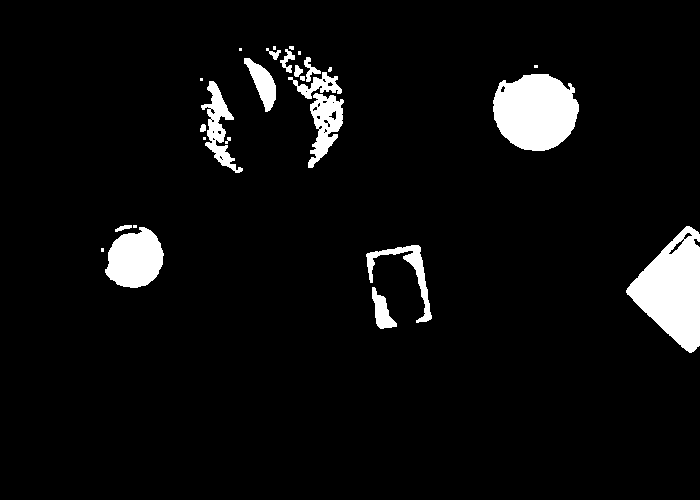

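View pics/rect.png

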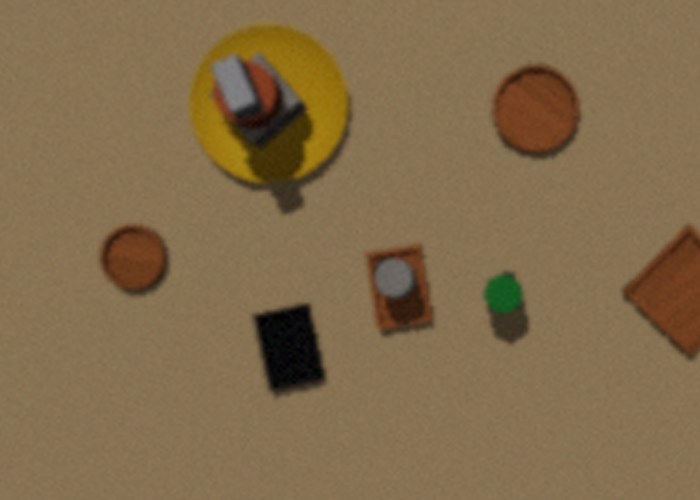

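```bash
python3 - <<'E'
from rect import *
s=manip.state(); Rt=rot(s['tool_rot']); print(Rt.round(3)); K,k1,o,Rm=campose('wrist'); print(o,-Rm[:,2])
f=np.load('top0.npy'); cp=campose('top')
g=rectify(f,cp,0.012,.35,.75,-.45,.2,1000)
a=g.astype(int)
m=((a[...,0]-a[...,2]>55)&(a[...,0]-a[...,1]>35)).astype(np.uint8)
cs,_=cv2.findContours(m,cv2.RETR_EXTERNAL,2)
for c in cs:
    if cv2.contourArea(c)<2000: continue
    r=cv2.minAreaRect(c); print(.75-r[0][1]/1000,.2-r[0][0]/1000,np.round(r[1],1),round(r[2],1))
# salt top
for n,u,v,z in [('salt',110+364/3.3,120+327/3.3,.059),('green',110+485/3.3,120+348/3.3,.054),('obl',110+200/3.3,120+115/3.3,.141),('plate',110+236/3.3,120+136/3.3,.014)]: print(n,atz(cp,u,v,z).round(4))
E
```

```text
[[ 0.    -0.922  0.386]
 [ 0.     0.386  0.922]
 [-1.     0.     0.   ]]
[0.17798589 0.60307532 0.37487884] [ 0.25258127 -0.10487492 -0.96187523]
0.4604999694824219 -0.28900006103515624 [94. 94.] 45.0
0.6382049407958984 -0.13511846923828125 [85.5 77. ] 3.5
0.640894760131836 0.07903447723388674 [109.3  51.6] 77.7
0.676 -0.43 [148.  38.] 90.0
salt [0.4707 0.0008 0.059 ]
green [ 0.4556 -0.1045  0.054 ]
obl [0.6384 0.1344 0.141 ]
plate [0.6428 0.128  0.014 ]
```

servo_tool:
  twist:
    - [0,0,0]
    - [0,0,0.05]
    - [0,0,0.05]
    - [0,0,0.05]
    - [0,0,0.05]
    - [0,0,0.05]
    - [0,0,0.05]
    - [0,0,0.05]
  xyz:
    - [0,0,4]
    - [2.6,-4.8,1]
    - [2.6,-4.8,1]
    - [2.6,-4.8,1]
    - [2.6,-4.8,0]
    - [2.6,-4.8,0]
    - [2.6,-4.8,0]
    - [2.6,-4.8,0]
  fingers: [1,1,1,1,1,1,1,1]

```text
time: 2.1
tool_pos: [0.4241, 0.2388, 0.3016]
tool_rot: [0.511, -0.489, 0.511, 0.488]
contact_force: [0.6, -0.9, -0.2]
gripper_width: 0.997
```

servo_tool:
  twist:
    - [0,0,0.046]
    - [0,0,0]
    - [0,0,0]
    - [0,0,0]
  xyz:
    - [2.6,-4.8,0]
    - [2.6,-4.8,0]
    - [2.4,-4.8,0]
    - [0,0,0]
  fingers: [1,1,1,1]

```text
time: 2.6
tool_pos: [0.5005, 0.0936, 0.3011]
tool_rot: [0.501, -0.498, 0.502, 0.498]
contact_force: [0.4, -0.0, 0.5]
gripper_width: 1.002
```

```bash
python3 - <<'E'
from h import *
s=manip.state(); print(s['time'],s['tool_pos'],rot(s['tool_rot']).round(3).tolist())
f=save('wrist','w1.png',s=1.5); np.save('w1.npy',f); json.dump({k:np.array(s[k]).tolist() for k in('tool_pos','tool_rot')},open('w1.json','w'))
E
```

```text
2.6 [0.50046564 0.09364069 0.30113524] [[-0.0, -1.0, 0.006], [-0.0, 0.006, 1.0], [-1.0, 0.0, -0.0]]
```

View pics/w1.png

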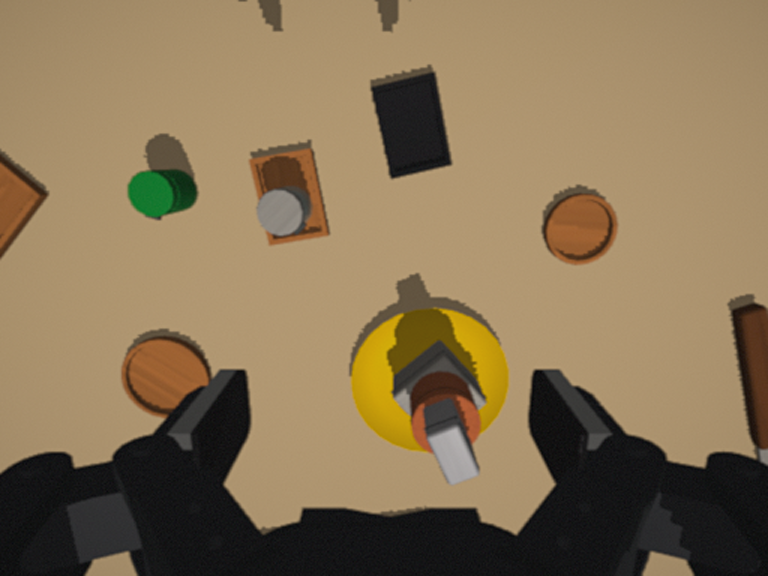

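```bash
cat > m1.py <<'E'
from rect import *
f=np.load('w1.npy'); cp=campose('wrist',json.load(open('w1.json')))
def crop(cx,cy,z,h,s=2500): return rectify(f,cp,z,cx-h,cx+h,cy-h,cy+h,s)
ims=[]
for n,cx,cy,z,h in [('salt',.47,0,.059,.06),('obltray',.464,.0,.012,.06),('small',.492,.267,.012,.06),('large',.64,-.136,.012,.06),('obl',.638,.135,.141,.06),('pot',.64,.132,.097,.06),('sq',.64,.13,.051,.06),('plate',.643,.128,.014,.06)]:
    g=crop(cx,cy,z,h,1600); g=np.ascontiguousarray(g[:,:,::-1])
    c=g.shape[0]//2
    for k in range(-5,6):
        cv2.line(g,(c+k*16,0),(c+k*16,4),(255,0,0),1);cv2.line(g,(0,c+k*16),(4,c+k*16),(255,0,0),1)
    cv2.drawMarker(g,(c,c),(255,0,255),0,8,1)
    cv2.putText(g,n,(8,20),0,.4,(0,0,0),1); ims.append(g)
cv2.imwrite('pics/mos.png',np.vstack([np.hstack(ims[:4]),np.hstack(ims[4:])]))
print(ims[0].shape)
for n,cx,cy in [('obltray',.464,.0),('small',.492,.267),('large',.64,-.136)]:
    g=crop(cx,cy,.012,.06,2500); a=g.astype(int)
    m=((a[...,0]-a[...,2]>50)&(a[...,0]-a[...,1]>28)).astype(np.uint8)
    m=cv2.morphologyEx(m,cv2.MORPH_OPEN,np.ones((3,3)))
    cs,_=cv2.findContours(m,cv2.RETR_EXTERNAL,2); c=max(cs,key=cv2.contourArea); r=cv2.minAreaRect(cv2.convexHull(c)); (u,v),q=cv2.minEnclosingCircle(c)
    print(n,round(cx+.06-r[0][1]/2500,4),round(cy+.06-r[0][0]/2500,4),np.array(r[1])/2.5,r[2],'circ',round(cx+.06-v/2500,4),round(cy+.06-u/2500,4),q/1.25)
E
python3 m1.py
```

```text
Traceback (most recent call last):
  File "m1.py", line 12, in <module>
    cv2.imwrite('pics/mos.png',np.vstack([np.hstack(ims[:4]),np.hstack(ims[4:])]))
                                          ~~~~~~~~~^^^^^^^^^
ValueError: all the input array dimensions except for the concatenation axis must match exactly, but along dimension 0, the array at index 0 has size 192 and the array at index 3 has size 191
```

```bash
sed -i 's/H=int((x1-x0)\*s);W=int((y1-y0)\*s)/H=round((x1-x0)*s);W=round((y1-y0)*s)/' rect.py; python3 m1.py
```

```text
(192, 192, 3)
obltray 0.4648 0.0029 [80.16363525 58.56470337] 80.78897094726562 circ 0.4647 0.0031 97.029345703125
small 0.4946 0.2712 [66.18155518 66.96741943] 79.2156982421875 circ 0.4946 0.271 67.486279296875
large 0.6388 -0.1381 [74.96275635 88.90699463] 51.464073181152344 circ 0.6441 -0.1337 89.95413208007812
```

View pics/mos.png

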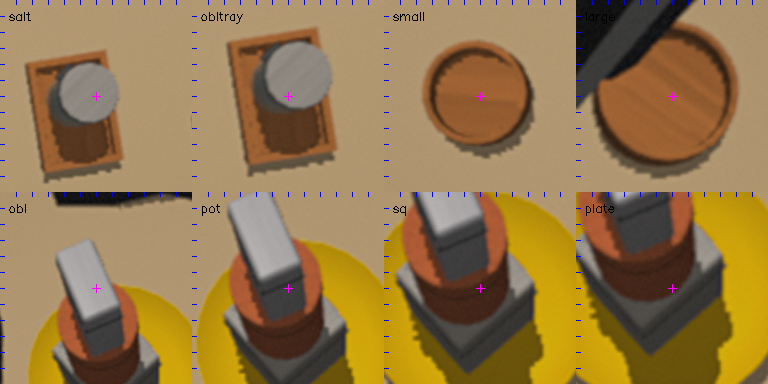

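servo_tool:
  twist:
    - [0,0,0]
    - [0,0,0]
    - [0,0,0]
    - [0,0,0]
    - [0,0,0]
    - [0,0,0]
    - [0,0,0]
  xyz:
    - [-1.4,-4.5,-3]
    - [-1.5,-4.5,-3]
    - [0,0,-5]
    - [0,0,-5]
    - [0,0,-5]
    - [0,0,-3]
    - [0,0,0]
  fingers: [1,1,1,1,1,1,1]

```text
time: 3.52
tool_pos: [0.4679, 0.0081, 0.0587]
tool_rot: [0.499, -0.498, 0.501, 0.502]
contact_force: [0.7, -0.4, 0.8]
gripper_width: 0.999
```

```bash
python3 - <<'E'
from h import *
s=manip.state(); print(s['time'],s['tool_pos'],s['contact_force'])
f=save('wrist','w2.png',s=1.5)
E
```

```text
3.525 [0.4678902  0.00806403 0.05869689] [ 0.67030346 -0.3847095   0.75383551]
```

View pics/w2.png

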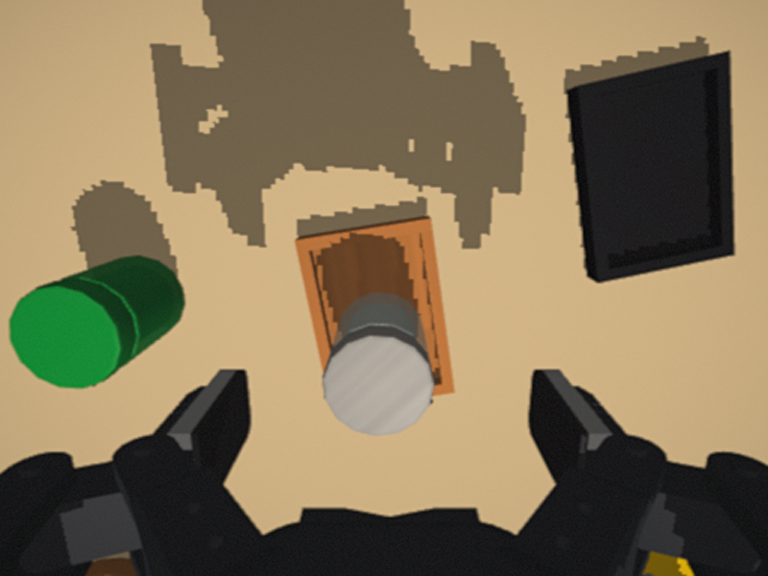

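```bash
python3 - <<'E'
from h import *
cp=campose('wrist'); print(atz(cp,379/1.5,385/1.5,.059))
for u,v in [(297,238),(428,217),(453,393)]: print(atz(cp,u/1.5,v/1.5,.012))
print(manip.state()['tool_pos'])
E
```

```text
[0.47477264 0.00427773 0.059     ]
[ 0.43204152 -0.03025427  0.012     ]
[0.42331678 0.02346778 0.012     ]
[0.50244311 0.03677992 0.012     ]
[0.46983227 0.00761918 0.06097439]
```

servo_tool:
  twist:
    - [0,0,0]
    - [0,0,0]
    - [0,0,0]
    - [0,0,0]
    - [0,0,0]
    - [0,0,0]
    - [0,0,0]
  xyz:
    - [0.4,-0.3,-2.0]
    - [0,0,-1.8]
    - [0,0,0]
    - [0,0,0]
    - [0,0,0]
    - [0,0,0]
    - [0,0,0]
  fingers: [1,1,0,0,0,0,0]

```text
time: 4.45
tool_pos: [0.4763, 0.0034, 0.0254]
tool_rot: [0.501, -0.501, 0.499, 0.499]
contact_force: [-0.8, 1.0, 5.9]
gripper_width: 0.428
```

servo_tool:
  twist:
    - [0,0,0]
    - [0,0,0]
    - [0,0,0]
    - [0,0,0]
    - [0,0,0]
    - [0,0,0]
    - [0,0,0]
    - [0,0,0]
  xyz:
    - [0,0,2.5]
    - [0,0,4.5]
    - [0.4,5.4,0]
    - [0.4,5.4,0]
    - [0.4,5.4,0]
    - [0.3,5.4,0]
    - [0.3,5.0,0]
    - [0,0,0]
  fingers: [0,0,0,0,0,0,0,0]

```text
time: 5.45
tool_pos: [0.4922, 0.2722, 0.0934]
tool_rot: [0.499, -0.501, 0.499, 0.501]
contact_force: [1.3, -1.1, -1.5]
gripper_width: 0.424
```

```bash
python3 - <<'E'
from h import *
s=manip.state(); print(s['time'],s['tool_pos'],s['contact_force'],s['gripper_width'])
f=save('wrist','w3.png',s=1.5)
s=manip.state(); print(s['time'],s['tool_pos'],s['contact_force'])
E
```

```text
5.45 [0.49216698 0.27222743 0.09339713] [ 1.33774333 -1.08538705 -1.49895401] 0.42428276998834374
5.5 [0.49206244 0.27060952 0.09309557] [-0.54031833 -0.29869759 -1.32169681]
```

View pics/w3.png

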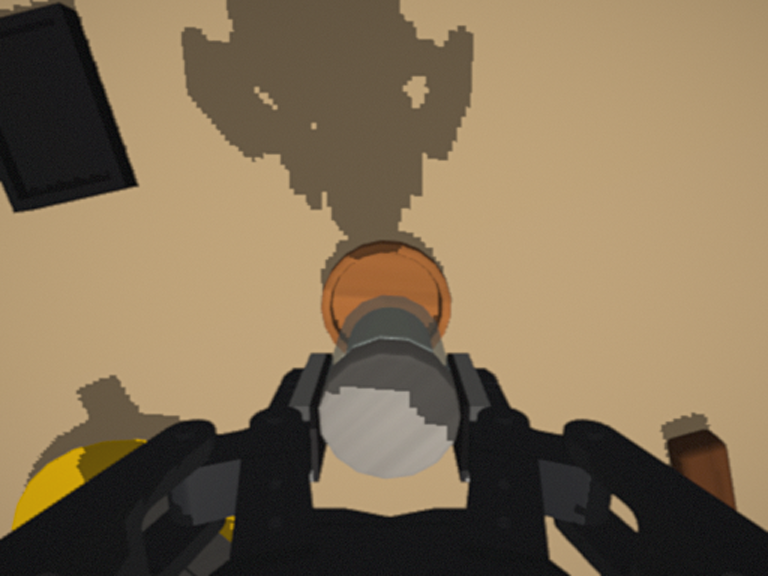

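```bash
python3 - <<'E'
from h import *
cp=campose('wrist')
top=atz(cp,386/1.5,241/1.5,.012);print('near edge',top,'centre',top+[.033,0,0])
for z in (.012,): print(atz(cp,322/1.5,303/1.5,z),atz(cp,451/1.5,303/1.5,z))
print(atz(cp,388/1.5,408/1.5,.14),manip.state()['tool_pos'])
E
```

```text
near edge [0.46086998 0.26910633 0.012     ] centre [0.49386998 0.26910633 0.012     ]
[0.49218619 0.23721257 0.012     ] [0.49194728 0.30162352 0.012     ]
[0.47802852 0.27036695 0.14      ] [0.49206244 0.27060952 0.09309557]
```

servo_tool:
  twist:
    - [0,0,0]
    - [0,0,0]
    - [0,0,0]
    - [0,0,0]
    - [0,0,0]
  xyz:
    - [0.3,-0.1,-3]
    - [0,0,-2.5]
    - [0,0,-1.0]
    - [0,0,-0.4]
    - [0,0,0]
  fingers: [0,0,0,0,0]

```text
time: 6.12
tool_pos: [0.4963, 0.2681, 0.0255]
tool_rot: [0.501, -0.5, 0.5, 0.499]
contact_force: [-0.1, 0.1, -1.5]
gripper_width: 0.432
```

servo_tool:
  twist:
    - [0,0,0]
    - [0,0,0]
    - [0,0,0]
    - [0,0,0]
    - [0,0,0]
    - [0,0,0]
    - [0,0,0]
    - [0,0,0]
  xyz:
    - [0,0,-0.1]
    - [0,0,0]
    - [0,0,0]
    - [0,0,4]
    - [0,0,6]
    - [0,0,6]
    - [0,0,5]
    - [0,0,0]
  fingers: [0,1,1,1,1,1,1,1]

```text
time: 7.12
tool_pos: [0.4983, 0.2695, 0.2398]
tool_rot: [0.504, -0.501, 0.497, 0.498]
contact_force: [0.9, 0.4, -0.5]
gripper_width: 0.996
```

```bash
python3 - <<'E'
from h import *
s=manip.state(); print(s['time'],s['tool_pos'],s['contact_force'],s['gripper_width'])
f=save('wrist','w4.png',s=1.5)
s=manip.state(); print(s['time'],s['tool_pos'],s['contact_force'])
E
```

```text
7.125 [0.4982974  0.26951994 0.23978457] [ 0.90377389  0.39776999 -0.49625719] 0.9956230082894469
7.175 [0.49681661 0.26892126 0.23620502] [ 0.06140738 -0.19186487 -0.8103486 ]
```

View pics/w4.png

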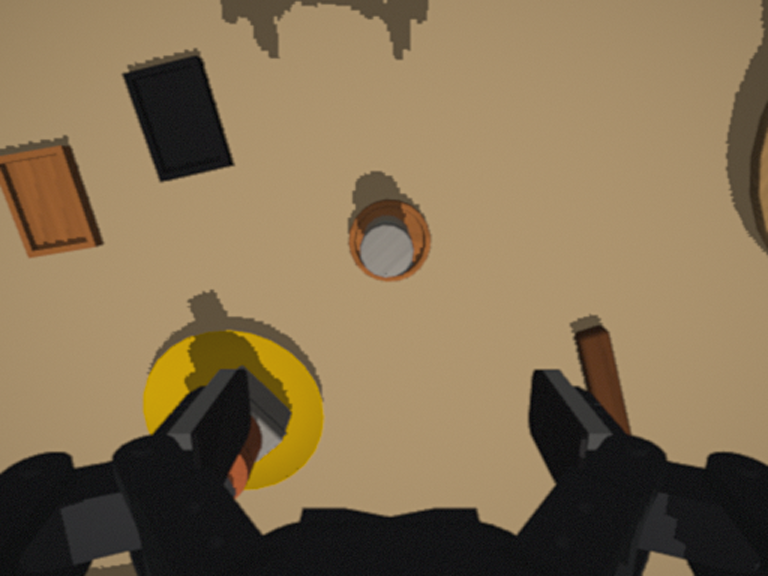

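servo_tool:
  twist:
    - [0,0,0.11]
    - [0,0,0.11]
    - [0,0,0.11]
    - [0,0,0.1]
    - [0,0,0]
    - [0,0,0]
  xyz:
    - [3.5,-3.2,0]
    - [3.6,-3.3,0]
    - [3.6,-3.3,0]
    - [3.6,-3.2,0]
    - [0,0,0]
    - [0,0,0]
  fingers: [1,1,1,1,1,1]

```text
time: 7.92
tool_pos: [0.6374, 0.1386, 0.2311]
tool_rot: [0.382, -0.594, 0.383, 0.596]
contact_force: [0.8, 1.0, -1.0]
gripper_width: 0.999
```

```bash
cat > look.py <<'E'
from h import *; import sys
s=manip.state(); f=save('wrist',sys.argv[1]+'.png',s=1.5); s2=manip.state()
for q in (s,s2): print(q['time'],q['tool_pos'].round(4),q['contact_force'].round(1),round(q['gripper_width'],3),'jaw',np.degrees(np.arctan2(*rot(q['tool_rot'])[[1,0],2])).round(1))
np.save(sys.argv[1]+'.npy',f); json.dump({k:np.array(s[k]).tolist() for k in('tool_pos','tool_rot')},open(sys.argv[1]+'.json','w'))
E
python3 look.py w5
```

```text
7.925 [0.6374 0.1386 0.2311] [ 0.8  1.  -1. ] 0.999 jaw 114.6
7.975 [0.6374 0.139  0.2317] [ 0.2  0.1 -0.6] 0.998 jaw 114.6
```

View pics/w5.png

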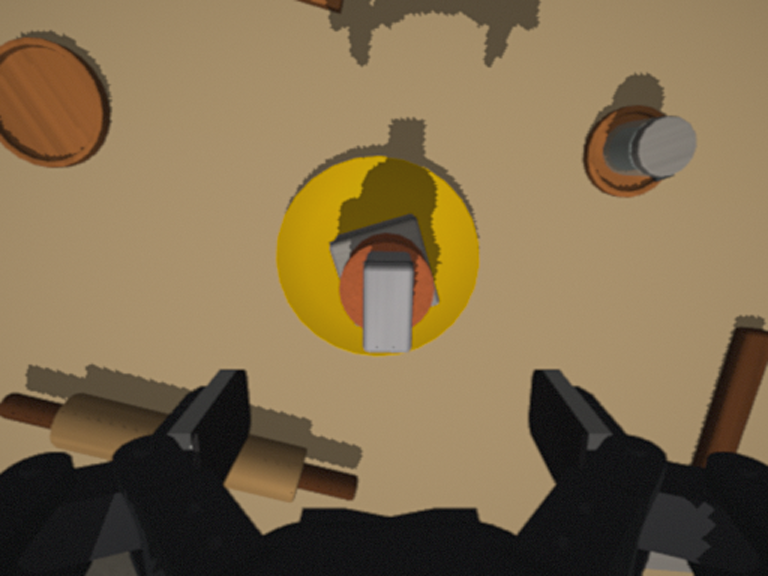

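```bash
cat > px.py <<'E'
from h import *; import sys
cp=campose('wrist',json.load(open(sys.argv[1]+'.json')))
for a in sys.argv[2:]:
    u,v,z=map(float,a.split(',')); print(a,atz(cp,u/1.5,v/1.5,z).round(4))
E
python3 px.py w5 364,262,.141 412,262,.141 412,352,.141 362,352,.141 340,288,.097 434,288,.097 331,243,.051 415,217,.051 438,302,.051
```

```text
364,262,.141 [0.6252 0.1191 0.141 ]
412,262,.141 [0.615  0.1412 0.141 ]
412,352,.141 [0.6594 0.1623 0.141 ]
362,352,.141 [0.6705 0.1379 0.141 ]
340,288,.097 [0.6555 0.1141 0.097 ]
434,288,.097 [0.6316 0.1663 0.097 ]
331,243,.051 [0.6416 0.0965 0.051 ]
415,217,.051 [0.6011 0.1418 0.051 ]
438,302,.051 [0.649  0.1829 0.051 ]
```

servo_tool:
  twist:
    - [0,0,0]
    - [0,0,0]
    - [0,0,0]
    - [0,0,0]
    - [0,0,0]
    - [0,0,0]
    - [0,0,0]
    - [0,0,0]
  xyz:
    - [0.5,0.1,-5]
    - [0,0,-5]
    - [0,0,-2.5]
    - [0,0,0]
    - [0,0,0]
    - [0,0,0]
    - [0,0,0]
    - [0,0,0]
  fingers: [1,1,1,0,0,0,0,0]

```text
time: 8.98
tool_pos: [0.6448, 0.14, 0.1108]
tool_rot: [-0.383, 0.596, -0.381, -0.594]
contact_force: [-1.4, 0.9, 6.3]
gripper_width: 0.297
```

servo_tool:
  twist:
    - [0,0,0]
    - [0,0,0]
    - [0,0,0]
  xyz:
    - [0,0,2]
    - [0,0,4]
    - [0,0,0]
  fingers: [0,0,0]

```text
time: 9.35
tool_pos: [0.6464, 0.1395, 0.1741]
tool_rot: [-0.384, 0.598, -0.38, -0.592]
contact_force: [-0.2, -0.8, -1.2]
gripper_width: 0.295
```

```bash
python3 look.py w6
```

```text
9.35 [0.6464 0.1395 0.1741] [-0.2 -0.8 -1.2] 0.295 jaw 114.6
9.4 [0.645  0.1394 0.1714] [ 1.1 -0.2 -0.5] 0.291 jaw 114.6
```

View pics/w6.png

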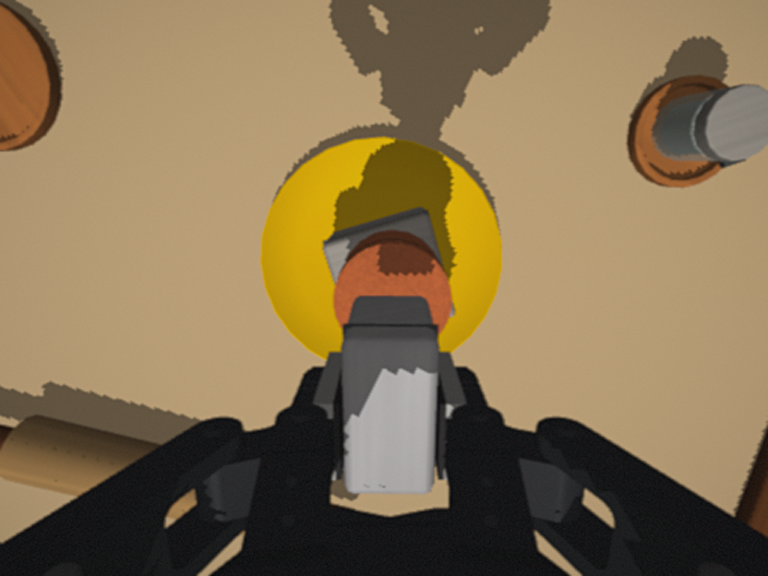

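servo_tool:
  twist:
    - [0,0,0]
    - [0,0,-0.09]
    - [0,0,-0.09]
    - [0,0,-0.087]
    - [0,0,0]
    - [0,0,0]
    - [0,0,0]
  xyz:
    - [-3.5,-2.7,0]
    - [-3.6,-2.7,0]
    - [-3.6,-2.7,0]
    - [-3.5,-2.7,-2]
    - [-3.5,-2.7,-2]
    - [0,0,-3]
    - [0,0,0]
  fingers: [0,0,0,0,0,0,0]

```text
time: 10.28
tool_pos: [0.4633, 0.0045, 0.0948]
tool_rot: [0.457, -0.536, 0.459, 0.541]
contact_force: [0.8, -1.1, -0.4]
gripper_width: 0.296
```

```bash
python3 look.py w7
```

```text
10.275 [0.4633 0.0045 0.0948] [ 0.8 -1.1 -0.4] 0.296 jaw 99.2
10.325 [0.4651 0.0045 0.0969] [ 0.7  0.  -1. ] 0.293 jaw 99.3
```

View pics/w7.png

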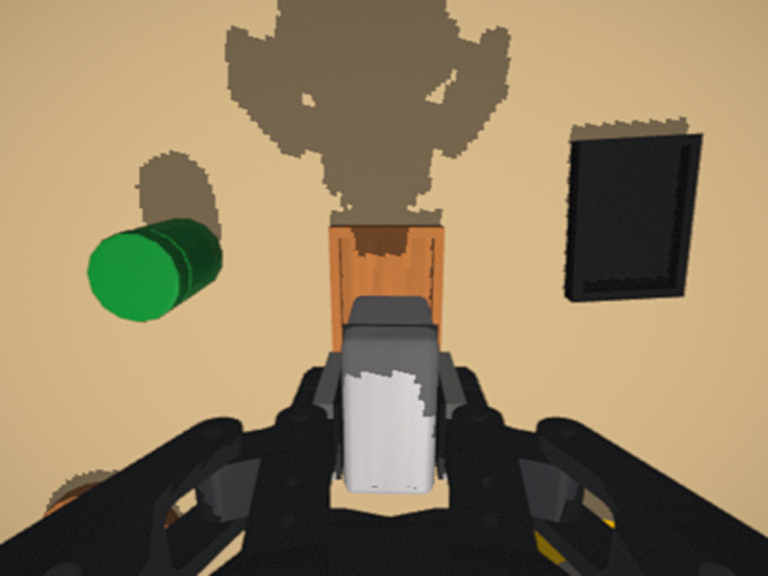

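```bash
python3 px.py w7 330,227,.012 444,227,.012 345,325,.128 438,325,.128 435,492,.128 346,492,.128; python3 - <<'E'
from h import *
import time
for _ in range(3): print(manip.state()['tool_pos'])
E
```

```text
330,227,.012 [ 0.4301 -0.0295  0.012 ]
444,227,.012 [0.4212 0.0247 0.012 ]
345,325,.128 [ 0.4364 -0.0111  0.128 ]
438,325,.128 [0.4327 0.0117 0.128 ]
435,492,.128 [0.4808 0.0202 0.128 ]
346,492,.128 [ 0.4848 -0.0041  0.128 ]
[0.46512902 0.00448801 0.09685233]
[0.46512902 0.00448801 0.09685233]
[0.46512902 0.00448801 0.09685233]
```

servo_tool:
  twist:
    - [0,0,0]
    - [0,0,0]
    - [0,0,0]
    - [0,0,0]
    - [0,0,0]
  xyz:
    - [0.4,0,-3]
    - [0,0,-3]
    - [0,0,-1.0]
    - [0,0,-0.4]
    - [0,0,0]
  fingers: [0,0,0,0,0]

```text
time: 10.95
tool_pos: [0.4715, 0.0044, 0.0254]
tool_rot: [-0.458, 0.539, -0.457, -0.538]
contact_force: [0.2, 0.6, -1.2]
gripper_width: 0.291
```

servo_tool:
  twist:
    - [0,0,0]
    - [0,0,0]
    - [0,0,0]
  xyz:
    - [-0.1,0,-0.3]
    - [0,0,0]
    - [0,0,0]
  fingers: [0,0,0]

```text
time: 11.32
tool_pos: [0.4697, 0.0044, 0.0216]
tool_rot: [-0.458, 0.539, -0.458, -0.539]
contact_force: [-0.0, -0.2, -2.1]
gripper_width: 0.293
```

servo_tool:
  twist:
    - [0,0,0]
    - [0,0,0]
    - [0,0,0]
  xyz:
    - [0,0,-0.2]
    - [0,0,0]
    - [0,0,0]
  fingers: [0,0,0]

```text
time: 11.7
tool_pos: [0.4695, 0.0044, 0.0192]
tool_rot: [0.458, -0.539, 0.458, 0.539]
contact_force: [0.4, 0.2, -1.2]
gripper_width: 0.297
```

servo_tool:
  twist:
    - [0,0,0]
    - [0,0,0]
    - [0,0,0]
    - [0,0,0]
    - [0,0,0]
    - [0,0,0]
    - [0,0,0]
    - [0,0,0]
  xyz:
    - [0,0,-0.1]
    - [0,0,0]
    - [0,0,0]
    - [0,0,4]
    - [0,0,6]
    - [0,0,6]
    - [0,0,5]
    - [0,0,0]
  fingers: [0,1,1,1,1,1,1,1]

```text
time: 12.7
tool_pos: [0.4723, 0.004, 0.2343]
tool_rot: [-0.46, 0.542, -0.456, -0.536]
contact_force: [-0.0, -0.4, -0.9]
gripper_width: 1.001
```

```bash
python3 look.py w8
```

```text
12.7 [0.4723 0.004  0.2343] [-0.  -0.4 -0.9] 1.001 jaw 99.3
12.75 [0.4708 0.0042 0.2309] [ 0.6 -0.1 -0.5] 1.004 jaw 99.3
```

View pics/w8.png

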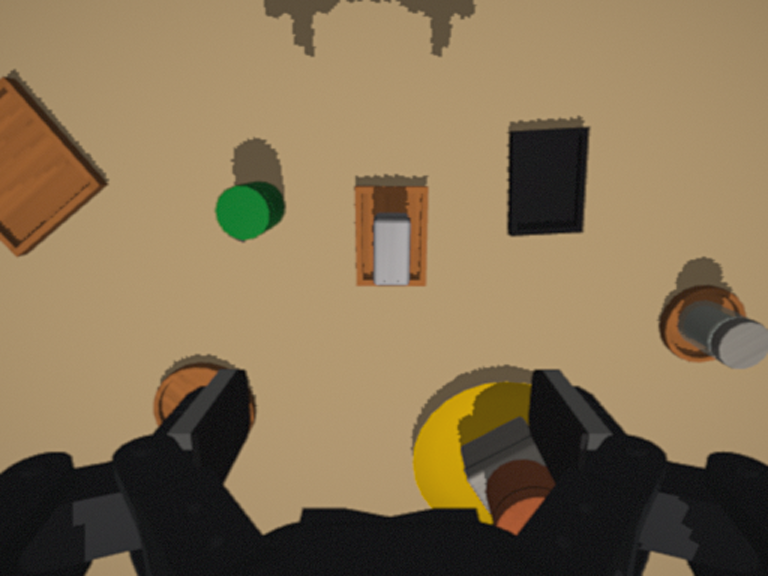

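```bash
python3 px.py w8 392,251,.049 376,218,.049 374,285,.049 410,218,.049  356,186,.012 427,186,.012 426,286,.012 357,286,.012
```

```text
392,251,.049 [0.4675 0.0048 0.049 ]
376,218,.049 [ 0.4464 -0.01    0.049 ]
374,285,.049 [ 0.4943 -0.0039  0.049 ]
410,218,.049 [0.4425 0.0133 0.049 ]
356,186,.012 [ 0.4299 -0.029   0.012 ]
427,186,.012 [0.4211 0.0241 0.012 ]
426,286,.012 [0.4986 0.0379 0.012 ]
357,286,.012 [ 0.5077 -0.0169  0.012 ]
```

servo_tool:
  twist:
    - [0,0,0]
    - [0,0,0]
    - [0,0,0]
    - [0,0,0]
    - [0,0,0]
    - [0,0,0]
  xyz:
    - [4.3,3.4,0]
    - [4.3,3.4,0]
    - [4.3,3.4,0]
    - [4.4,3.4,-1]
    - [0,0,-4]
    - [0,0,0]
  fingers: [1,1,1,1,1,1]

```text
time: 13.5
tool_pos: [0.6389, 0.1404, 0.1709]
tool_rot: [0.454, -0.536, 0.461, 0.542]
contact_force: [0.0, -0.7, -0.1]
gripper_width: 1.003
```

```bash
python3 look.py w9
```

```text
13.5 [0.6389 0.1404 0.1709] [ 0.  -0.7 -0.1] 1.003 jaw 99.3
13.55 [0.6402 0.1402 0.1742] [-0.   0.3 -0.1] 1.0 jaw 99.3
```

View pics/w9.png

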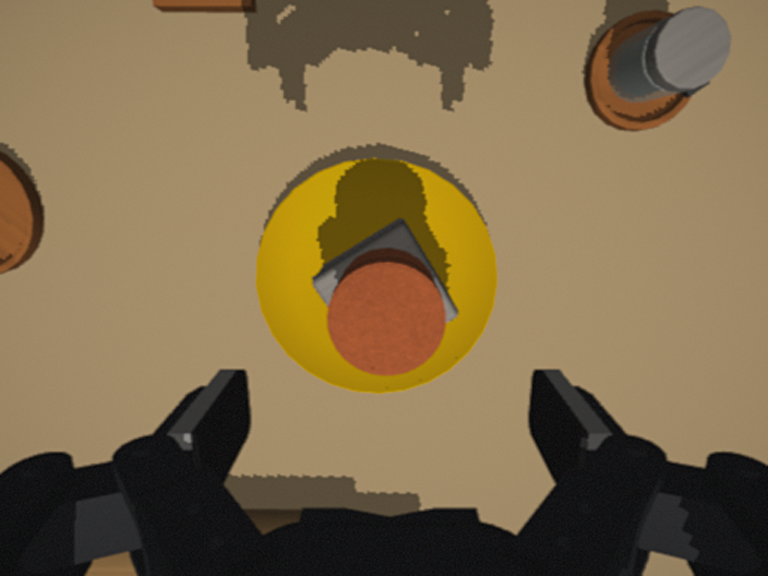

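```bash
python3 px.py w9 386,318,.097 327,318,.097 446,318,.097 386,261,.097 386,377,.097; python3 px.py w9 312,284,.051 403,230,.051 457,318,.051
```

```text
386,318,.097 [0.6435 0.1397 0.097 ]
327,318,.097 [0.6482 0.1113 0.097 ]
446,318,.097 [0.6387 0.1686 0.097 ]
386,261,.097 [0.6156 0.1351 0.097 ]
386,377,.097 [0.6744 0.1448 0.097 ]
312,284,.051 [0.645  0.0963 0.051 ]
403,230,.051 [0.6056 0.1429 0.051 ]
457,318,.051 [0.6516 0.1833 0.051 ]
```

servo_tool:
  twist:
    - [0,0,0]
    - [0,0,0]
    - [0,0,0]
    - [0,0,0]
    - [0,0,0]
    - [0,0,0]
    - [0,0,0]
    - [0,0,0]
  xyz:
    - [0.4,0,-5]
    - [0,0,-4]
    - [0,0,-2.4]
    - [0,0,0]
    - [0,0,0]
    - [0,0,0]
    - [0,0,0]
    - [0,0,0]
  fingers: [1,1,1,1,0,0,0,0]

```text
time: 14.55
tool_pos: [0.6486, 0.1405, 0.0677]
tool_rot: [-0.459, 0.54, -0.457, -0.538]
contact_force: [-0.4, -0.9, 5.6]
gripper_width: 0.658
```

servo_tool:
  twist:
    - [0,0,0]
    - [0,0,0]
    - [0,0,0]
    - [0,0,0]
  xyz:
    - [0,0,0]
    - [0,0,2]
    - [0,0,4]
    - [0,0,0]
  fingers: [0,0,0,0]

```text
time: 15.05
tool_pos: [0.6495, 0.1408, 0.1299]
tool_rot: [-0.46, 0.541, -0.456, -0.537]
contact_force: [0.3, -0.5, -1.6]
gripper_width: 0.662
```

```bash
python3 look.py w10
```

```text
15.05 [0.6495 0.1408 0.1299] [ 0.3 -0.5 -1.6] 0.662 jaw 99.3
15.1 [0.6479 0.1407 0.1272] [-0.1  0.2 -1.9] 0.665 jaw 99.3
```

View pics/w10.png

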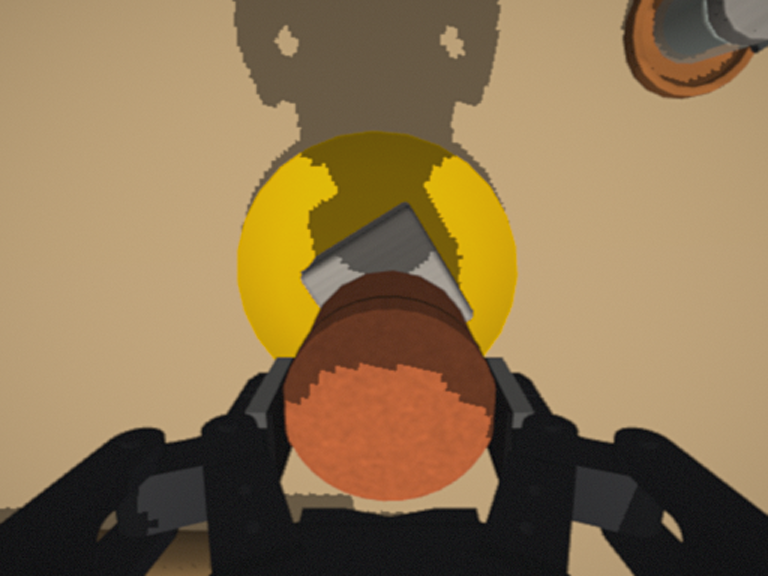

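servo_tool:
  twist:
    - [0,0,0]
    - [0,0,0]
    - [0,0,0]
    - [0,0,0]
    - [0,0,0]
    - [0,0,0]
    - [0,0,0]
  xyz:
    - [0,-4.5,0]
    - [0,-5,0]
    - [0,-5,0]
    - [0,-5,0]
    - [0,-5,-1]
    - [-0.1,-2.9,-2]
    - [0,0,0]
  fingers: [0,0,0,0,0,0,0]

```text
time: 15.98
tool_pos: [0.6426, -0.1348, 0.09]
tool_rot: [0.458, -0.536, 0.46, 0.541]
contact_force: [0.5, 0.3, -2.3]
gripper_width: 0.661
```

```bash
python3 look.py w11
```

```text
15.975 [ 0.6426 -0.1348  0.09  ] [ 0.5  0.3 -2.3] 0.661 jaw 99.1
16.025 [ 0.6436 -0.1337  0.0915] [ 0.5  0.6 -1.6] 0.657 jaw 99.2
```

View pics/w11.png

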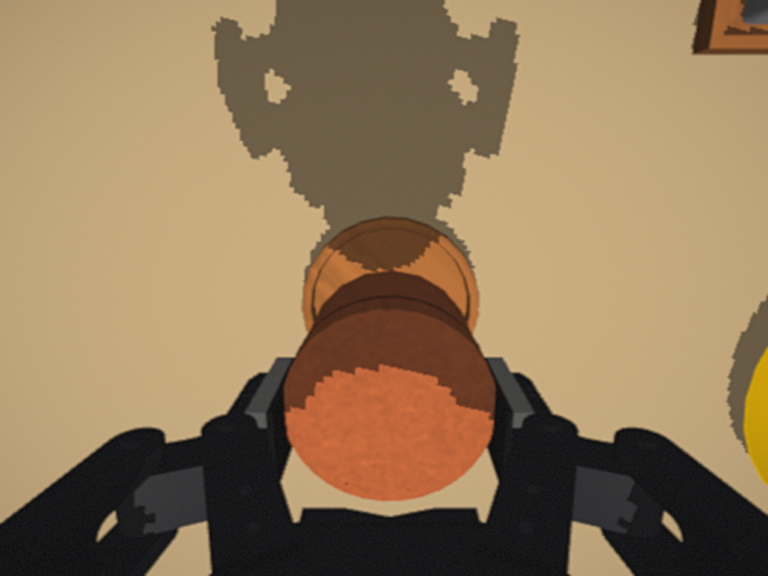

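```bash
python3 px.py w11 391,217,.012 304,300,.012 479,300,.012 390,395,.122
```

```text
391,217,.012 [ 0.5994 -0.1406  0.012 ]
304,300,.012 [ 0.6462 -0.1763  0.012 ]
479,300,.012 [ 0.6326 -0.0913  0.012 ]
390,395,.122 [ 0.6335 -0.1362  0.122 ]
```

servo_tool:
  twist:
    - [0,0,0]
    - [0,0,0]
    - [0,0,0]
    - [0,0,0]
    - [0,0,0]
    - [0,0,0]
  xyz:
    - [0.5,0,-3]
    - [0,0,-2.5]
    - [0,0,-0.8]
    - [0,0,-0.4]
    - [0,0,0]
    - [0,0,0]
  fingers: [0,0,0,0,0,0]

```text
time: 16.77
tool_pos: [0.6514, -0.1337, 0.0287]
tool_rot: [-0.458, 0.54, -0.458, -0.538]
contact_force: [0.2, -0.9, -1.8]
gripper_width: 0.663
```

servo_tool:
  twist:
    - [0,0,0]
    - [0,0,0]
    - [0,0,0]
    - [0,0,0]
  xyz:
    - [-0.2,0,-0.4]
    - [0,0,0]
    - [0,0,0]
    - [0,0,0]
  fingers: [0,0,0,0]

```text
time: 17.27
tool_pos: [0.6486, -0.1337, 0.0234]
tool_rot: [-0.458, 0.539, -0.458, -0.539]
contact_force: [-0.2, 0.6, -2.0]
gripper_width: 0.666
```

servo_tool:
  twist:
    - [0,0,0]
    - [0,0,0]
    - [0,0,0]
    - [0,0,0]
  xyz:
    - [0,0,-0.2]
    - [0,0,0]
    - [0,0,0]
    - [0,0,0]
  fingers: [0,0,0,0]

```text
time: 17.77
tool_pos: [0.6487, -0.1337, 0.0217]
tool_rot: [-0.458, 0.539, -0.458, -0.539]
contact_force: [-0.7, 0.1, 2.8]
gripper_width: 0.661
```

servo_tool:
  twist:
    - [0,0,0]
    - [0,0,0]
    - [0,0,0]
    - [0,0,0]
    - [0,0,0]
    - [0,0,0]
    - [0,0,0]
  xyz:
    - [0,0,0]
    - [0,0,0]
    - [0,0,3]
    - [0,0,6]
    - [0,0,6]
    - [0,0,3]
    - [0,0,0]
  fingers: [1,1,1,1,1,1,1]

```text
time: 18.65
tool_pos: [0.6505, -0.1342, 0.2056]
tool_rot: [-0.459, 0.541, -0.457, -0.536]
contact_force: [0.1, -0.3, -0.3]
gripper_width: 0.996
```

```bash
python3 look.py w12
```

```text
18.65 [ 0.6505 -0.1342  0.2056] [ 0.1 -0.3 -0.3] 0.996 jaw 99.3
18.7 [ 0.6491 -0.1337  0.2025] [-0.3  0.2 -0.3] 0.998 jaw 99.3
```

View pics/w12.png

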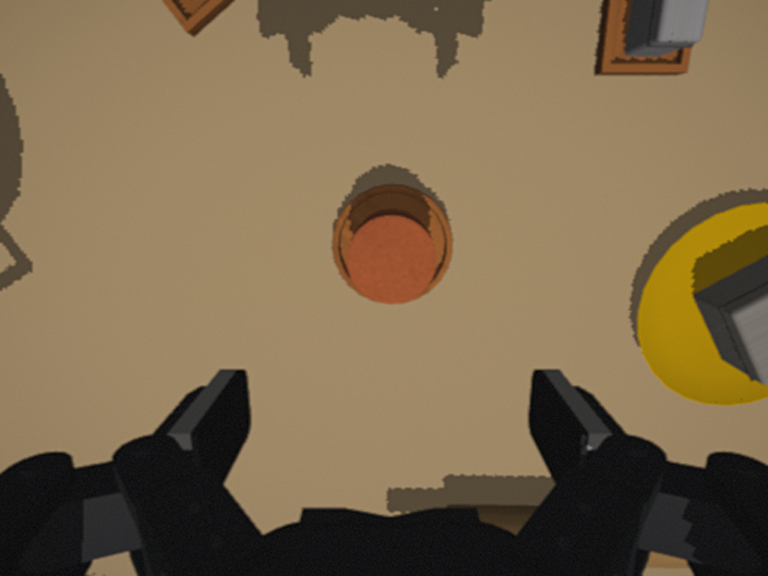

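servo_tool:
  twist:
    - [0,0,0.11]
    - [0,0,0.11]
    - [0,0,0.11]
    - [0,0,0.11]
    - [0,0,0.105]
    - [0,0,0]
    - [0,0,0]
  xyz:
    - [0,4.6,0]
    - [0,4.6,0]
    - [0,4.6,0]
    - [0,4.6,0]
    - [0,4.6,0]
    - [-0.1,4.4,-3]
    - [0,0,0]
  fingers: [1,1,1,1,1,1,1]

```text
time: 19.58
tool_pos: [0.6437, 0.1429, 0.1646]
tool_rot: [0.293, -0.64, 0.296, 0.646]
contact_force: [-0.1, -0.5, -0.0]
gripper_width: 0.998
```

```bash
python3 look.py w13; python3 -c "
from h import *;print(manip.state()['joint_pos'])"
```

```text
19.575 [0.6437 0.1429 0.1646] [-0.1 -0.5 -0. ] 0.998 jaw 130.8
19.625 [0.645  0.1413 0.1665] [0.5 0.7 0.1] 1.001 jaw 130.7
[ 1.03264588e-01  1.84240488e-01  1.58002559e+00 -3.76162205e-04
  1.38495021e+00 -2.17701554e+00]
```

View pics/w13.png

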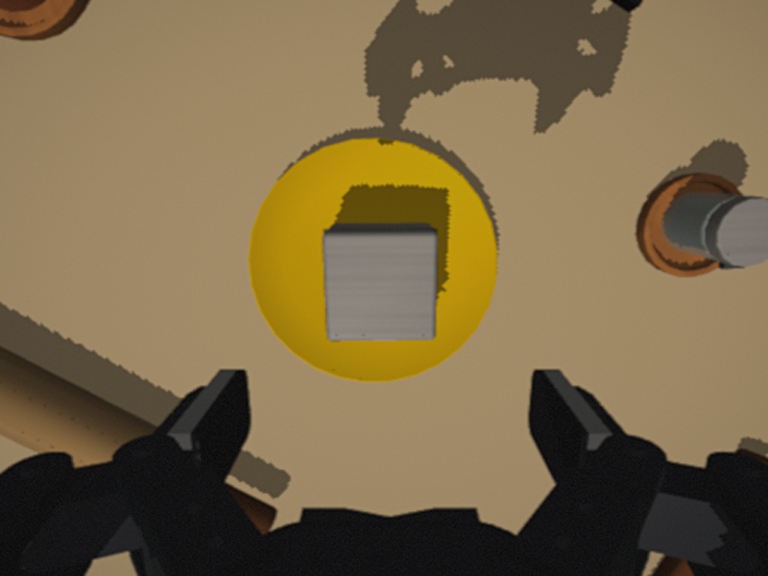

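```bash
python3 px.py w13 324,232,.051 437,232,.051 435,340,.051 328,340,.051 381,286,.051
```

```text
324,232,.051 [0.6426 0.0956 0.051 ]
437,232,.051 [0.6022 0.1425 0.051 ]
435,340,.051 [0.6496 0.1843 0.051 ]
328,340,.051 [0.6904 0.1369 0.051 ]
381,286,.051 [0.6455 0.1392 0.051 ]
```

servo_tool:
  twist:
    - [0,0,0]
    - [0,0,0]
    - [0,0,0]
    - [0,0,0]
    - [0,0,0]
  xyz:
    - [0.1,-0.2,-5]
    - [0,0,-5]
    - [0,0,-3]
    - [0,0,-1.4]
    - [0,0,0]
  fingers: [1,1,1,1,1]

```text
time: 20.25
tool_pos: [0.6481, 0.1376, 0.0265]
tool_rot: [0.296, -0.642, 0.297, 0.643]
contact_force: [0.5, -0.5, 0.1]
gripper_width: 1.0
```

```bash
python3 look.py w14
```

```text
20.25 [0.6481 0.1376 0.0265] [ 0.5 -0.5  0.1] 1.0 jaw 130.5
20.3 [0.6492 0.1379 0.0281] [0.2 0.4 1.3] 0.999 jaw 130.5
```

View pics/w14.png

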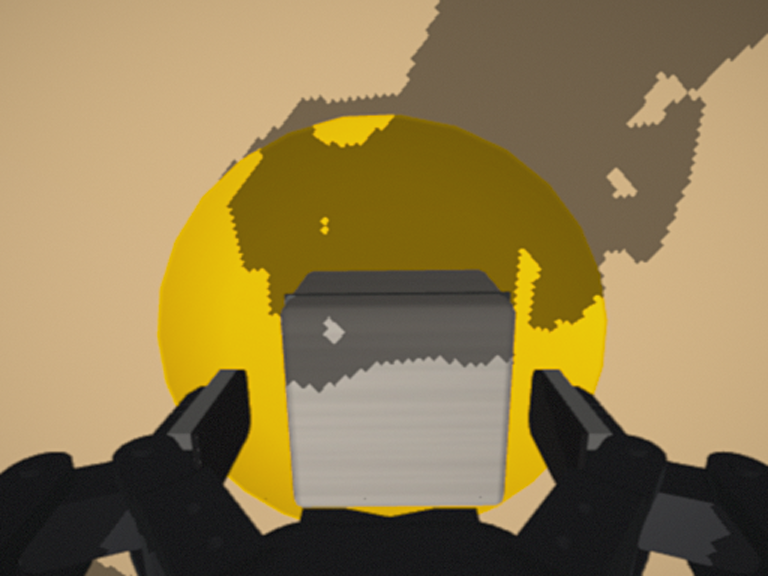

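servo_tool:
  twist:
    - [0,0,0]
    - [0,0,0]
    - [0,0,0]
    - [0,0,0]
    - [0,0,0]
    - [0,0,0]
    - [0,0,0]
    - [0,0,0]
  xyz:
    - [-0.2,0.2,-0.7]
    - [0,0,-0.4]
    - [0,0,0]
    - [0,0,0]
    - [0,0,0]
    - [0,0,0]
    - [0,0,0]
    - [0,0,0]
  fingers: [1,1,1,0,0,0,0,0]

```text
time: 21.3
tool_pos: [0.6471, 0.1405, 0.017]
tool_rot: [-0.296, 0.643, -0.296, -0.642]
contact_force: [1.3, 0.4, 4.2]
gripper_width: 0.74
```

servo_tool:
  twist:
    - [0,0,0]
    - [0,0,0]
    - [0,0,0]
    - [0,0,0]
  xyz:
    - [0,0,1]
    - [0,0,3]
    - [0,0,5]
    - [0,0,0]
  fingers: [0,0,0,0]

```text
time: 21.8
tool_pos: [0.6496, 0.1407, 0.1119]
tool_rot: [-0.298, 0.645, -0.294, -0.639]
contact_force: [0.6, 0.1, -0.8]
gripper_width: 0.737
```

```bash
python3 look.py w15
```

```text
21.8 [0.6496 0.1407 0.1119] [ 0.6  0.1 -0.8] 0.737 jaw 130.5
21.85 [0.6477 0.1405 0.1088] [-1.2  0.5 -1.9] 0.738 jaw 130.5
```

View pics/w15.png

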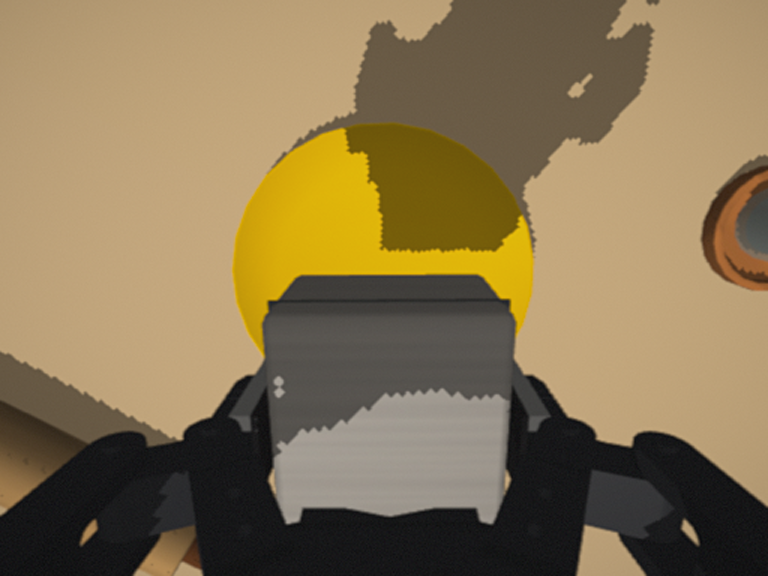

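servo_tool:
  twist:
    - [0,0,-0.16]
    - [0,0,-0.16]
    - [0,0,-0.16]
    - [0,0,-0.16]
    - [0,0,-0.16]
    - [0,0,-0.16]
    - [0,0,-0.16]
    - [0,0,-0.16]
  xyz:
    - [-2.0,-4.7,0]
    - [-2.0,-4.7,0]
    - [-2.0,-4.7,0]
    - [-2.0,-4.7,0]
    - [-2.0,-4.7,0]
    - [-2.0,-4.7,0]
    - [-2.0,-4.7,0]
    - [-2.0,-4.7,0]
  fingers: [0,0,0,0,0,0,0,0]

```text
time: 22.85
tool_pos: [0.4842, -0.236, 0.1039]
tool_rot: [0.621, -0.335, 0.622, 0.338]
contact_force: [1.0, -0.7, -1.2]
gripper_width: 0.74
```

servo_tool:
  twist:
    - [0,0,-0.16]
    - [0,0,-0.05]
    - [0,0,0]
    - [0,0,0]
  xyz:
    - [-2.0,-4.7,0]
    - [0,0,0]
    - [0,0,0]
    - [0,0,0]
  fingers: [0,0,0,0]

```text
time: 23.35
tool_pos: [0.4659, -0.2816, 0.105]
tool_rot: [0.652, -0.271, 0.653, 0.273]
contact_force: [-0.9, -0.1, -2.3]
gripper_width: 0.743
```

```bash
python3 look.py w16
```

```text
23.35 [ 0.4659 -0.2816  0.105 ] [-0.9 -0.1 -2.3] 0.743 jaw 45.2
23.4 [ 0.4662 -0.2816  0.1053] [ 0.6 -0.2 -1.7] 0.732 jaw 45.2
```

View pics/w16.png

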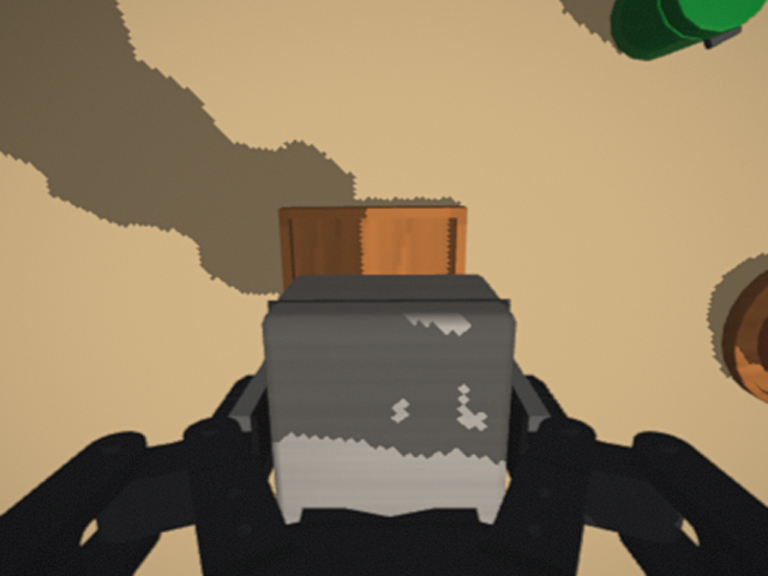

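```bash
python3 px.py w16 279,208,.012 466,208,.012 372.5,208,.012 268,308,.139 512,308,.139
```

```text
279,208,.012 [ 0.3951 -0.2878  0.012 ]
466,208,.012 [ 0.4604 -0.2217  0.012 ]
372.5,208,.012 [ 0.4277 -0.2548  0.012 ]
268,308,.139 [ 0.4213 -0.2784  0.139 ]
512,308,.139 [ 0.4632 -0.236   0.139 ]
```

servo_tool:
  twist:
    - [0,0,0]
    - [0,0,0]
    - [0,0,0]
    - [0,0,0]
    - [0,0,0]
    - [0,0,0]
  xyz:
    - [-0.4,-0.8,-3]
    - [0,0,-3]
    - [0,0,-1.5]
    - [0,0,-0.5]
    - [0,0,0]
    - [0,0,0]
  fingers: [0,0,0,0,0,0]

```text
time: 24.15
tool_pos: [0.4634, -0.2912, 0.0276]
tool_rot: [0.653, -0.272, 0.653, 0.271]
contact_force: [0.4, -1.1, -0.8]
gripper_width: 0.741
```

servo_tool:
  twist:
    - [0,0,0]
    - [0,0,0]
    - [0,0,0]
    - [0,0,0]
  xyz:
    - [0,0,-0.6]
    - [0,0,0]
    - [0,0,0]
    - [0,0,0]
  fingers: [0,0,0,0]

```text
time: 24.65
tool_pos: [0.4626, -0.2906, 0.0204]
tool_rot: [0.653, -0.272, 0.653, 0.271]
contact_force: [0.6, 0.4, -2.2]
gripper_width: 0.743
```

servo_tool:
  twist:
    - [0,0,0]
    - [0,0,0]
    - [0,0,0]
  xyz:
    - [0,0,-0.2]
    - [0,0,0]
    - [0,0,0]
  fingers: [0,0,0]

```text
time: 25.02
tool_pos: [0.4625, -0.2906, 0.0183]
tool_rot: [0.653, -0.271, 0.653, 0.271]
contact_force: [1.1, 0.1, -1.5]
gripper_width: 0.739
```

servo_tool:
  twist:
    - [0,0,0]
    - [0,0,0]
    - [0,0,0]
  xyz:
    - [0,0,-0.1]
    - [0,0,0]
    - [0,0,0]
  fingers: [0,0,0]

```text
time: 25.4
tool_pos: [0.4625, -0.2906, 0.0173]
tool_rot: [0.653, -0.271, 0.653, 0.271]
contact_force: [-0.5, -0.8, -1.2]
gripper_width: 0.74
```

Within a millimetre of the floor, so I release and rise.

servo_tool:
  twist:
    - [0,0,0]
    - [0,0,0]
    - [0,0,0]
    - [0,0,0]
    - [0,0,0]
    - [0,0,0]
    - [0,0,0]
    - [0,0,0]
  xyz:
    - [0,0,0]
    - [0,0,0]
    - [0,0,0]
    - [0,0,3]
    - [0,0,6]
    - [0,0,6]
    - [0,0,6]
    - [0,0,0]
  fingers: [1,1,1,1,1,1,1,1]

```text
time: 26.4
tool_pos: [0.4652, -0.2928, 0.235]
tool_rot: [0.655, -0.276, 0.651, 0.267]
contact_force: [0.5, -0.7, -0.6]
gripper_width: 0.999
```

```bash
python3 look.py w17
```

```text
26.4 [ 0.4652 -0.2928  0.235 ] [ 0.5 -0.7 -0.6] 0.999 jaw 45.2
26.45 [ 0.4639 -0.2917  0.231 ] [-0.3 -0.6  0.2] 0.998 jaw 45.2
```

View pics/w17.png

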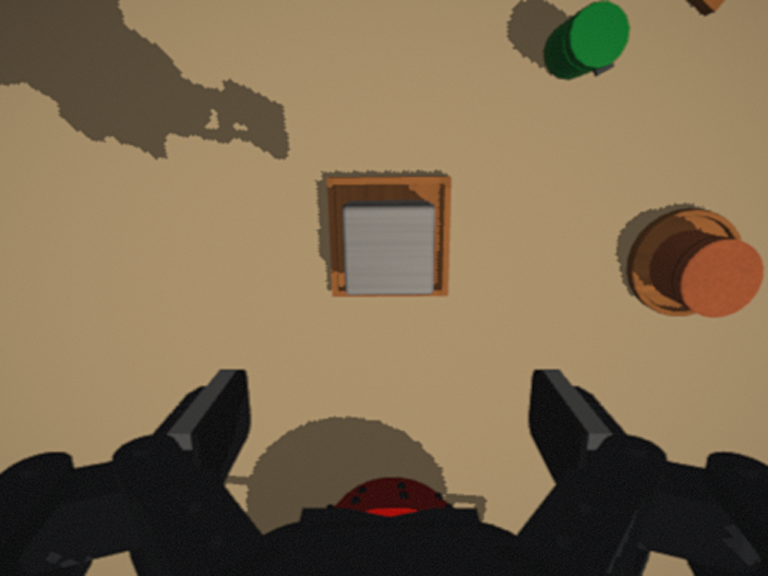

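```bash
python3 px.py w17 389,249,.051 343,205,.051 435,205,.051 327,177,.012 451,177,.012 448,296,.012 332,296,.012; python3 px.py w12 392,259,.051 ; python3 px.py w4 387,250,.059; python3 - <<'E'
from h import *
np.save('top1.npy',save('top','top1.png',s=1.5)); save('side','side1.png',(140,130,330,300),4)
E
```

```text
389,249,.051 [ 0.4615 -0.2881  0.051 ]
343,205,.051 [ 0.4176 -0.289   0.051 ]
435,205,.051 [ 0.462  -0.2442  0.051 ]
327,177,.012 [ 0.3949 -0.2879  0.012 ]
451,177,.012 [ 0.4609 -0.2214  0.012 ]
448,296,.012 [ 0.5284 -0.2868  0.012 ]
332,296,.012 [ 0.462  -0.3537  0.012 ]
392,259,.051 [ 0.6441 -0.1333  0.051 ]Traceback (most recent call last):
  File "px.py", line 2, in <module>
    cp=campose('wrist',json.load(open(sys.argv[1]+'.json')))
                                 ~~~~^^^^^^^^^^^^^^^^^^^^^
FileNotFoundError: [Errno 2] No such file or directory: 'w4.json'
```

View pics/top1.png

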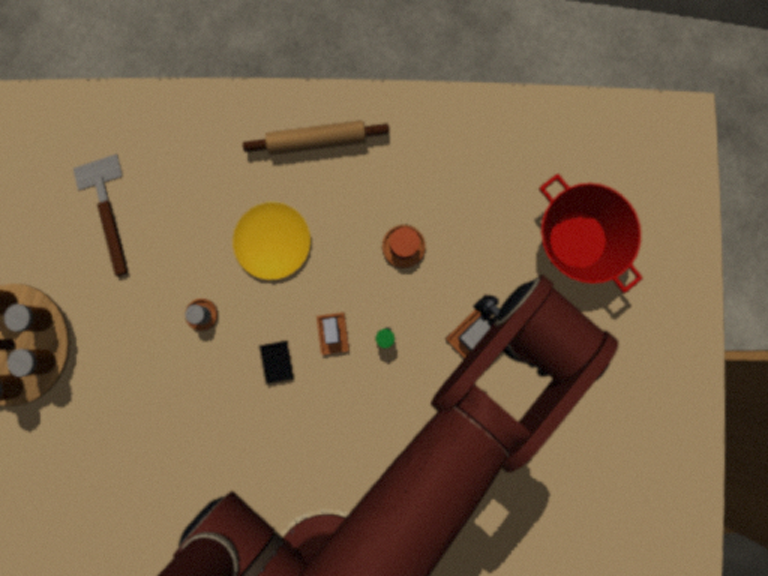

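View pics/side1.png

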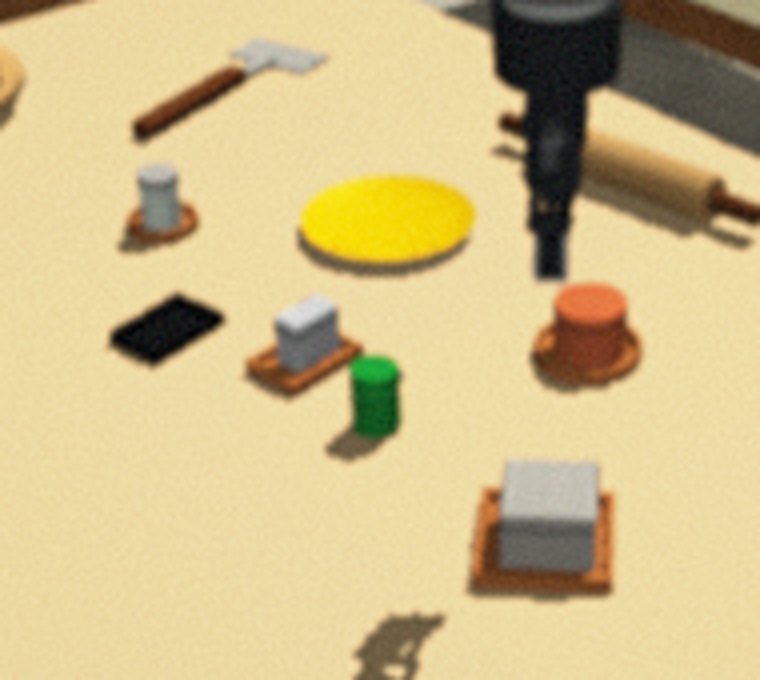

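```bash
python3 - <<'E'
from h import *
cp=campose('top'); print(atz(cp,197/1.5,314/1.5,.059),'tray top-cam',(.492,.267))
print('pot',atz(cp,404/1.5,242/1.5,.051),(.640,-.136))
a=np.load('top0.npy').astype(int);b=np.load('top1.npy').astype(int)
for n in (a,b):
    m=(n[...,0]-n[...,2]>70)&(n[...,1]>n[...,2]+60); ys,xs=np.nonzero(m); k=(xs<230)&(ys<200); print(xs[k].min(),xs[k].max(),ys[k].min(),ys[k].max())
    m=(n[...,0]>150)&(n[...,1]<60); ys,xs=np.nonzero(m); k=xs>350; print(xs[k].mean(),ys[k].mean())
job.job_done()
E
```

```text
[0.49131961 0.2599753  0.059     ] tray top-cam (0.492, 0.267)
pot [ 0.64255315 -0.13570924  0.051     ] (0.64, -0.136)
155 206 135 185
nan nan
155 206 134 186
385.8 163.2888888888889
the job is handed in; nothing more can be done<stdin>:7: RuntimeWarning: Mean of empty slice.
  ret = ret.dtype.type(ret / rcount)
```

All four containers are standing upright in their own wooden trays, and I handed the job in at about 26.5 s. No container was tipped. I left the green cellar and the black tray alone.

I moved them in this order: salt cellar, oblong tin, round pot, square tin.

| Container | Distance from tray centre (last check) | Camera |
|---|---|---|
| Square tin | about 1 mm | wrist |
| Round pot | about 1–3 mm | wrist and top |
| Oblong tin | about 4 mm | wrist |
| Salt cellar | about 7 mm | top |

- **Salt cellar:** the 7 mm figure is the least sure. The wrist picture taken just after release showed it nearer the middle, and both are inside the 16 mm limit.
- **Plate and colander:** the plate's outline in the top picture matched the start to within a pixel. My numeric check on the colander failed because its colour mask found nothing in the first picture. By eye it sits at the same pixels in both top pictures.
- **Set-down:** I felt contact with the floor only for the round pot. The other three were released about 1–2 mm or less above it by the measured height. The last side picture shows all four standing flat.

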